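# Return the empty carton and call for a refill at its touchless sensor

### The arm

A 7-joint arm with a two-finger parallel gripper is mounted at the origin on the work surface. World frame = base frame: x ahead of the robot, y to its left, z up, the work surface at z = 0. Lengths are in m, angles in rad, forces in N, time in s.
With the tool pointing down it reaches from about 0.4 to 0.875 m from the base axis. Payload 6.5 kg.
Tool frame: the origin (TCP) lies on the centre line of the jaws, within the pads' length; the fingertips stand 19 mm ahead of it and the grasp point (between the pads) is the TCP; z points along the fingers, y is the direction in which the jaws open and shut (so a half turn about z gives the same grasp; the last joint's range is limited). The gripper opens to 88 mm and grips with 3 to 60 N. Pads are 18 mm wide; open, the fingers measure 123 mm over their backs; the gripper's body (75 mm by 187 mm) begins 45 mm behind the grasp point.
Start: joints at [1.037, 0.536, -0.004, 1.538, 0.003, 1.067, -0.071], TCP at [0.293, -0.58, 0.258] pointing down, gripper open.
Joint ranges: [-2.7, 2.7], [-0.37, 2.16], [-1.27, 1.26], [0.24, 2.4], [-1.31, 4.45], [0.19, 1.91], [-2.76, 2.76]. Speed limits (rad/s): [2.39, 2.39, 3.14, 3.14, 3.14, 3.14, 3.14].

### API

Orientations are given as [roll, pitch, yaw] about the fixed x, y, z axes, in that order (R = Rz(yaw) Ry(pitch) Rx(roll)).
In Python, from bench import manip gives the robot as it stands.
- The arm moves only by the tool carry_out, never from a script. Its argument "rows" is a list of rows, each an object with "xyz": the shift along the tool's x, y, z in cm, a list of three; "dr": the turn, a rotation vector about the tool's x, y, z in rad, a list of three. A call has 1 to 10 rows; each row shifts and turns the commanded pose from where the row before left it, along the tool's axes as they then stand; what a row does not reach is not made up. A row lasts 1/8 s, in which the tool goes at most 62.5 mm and 10.7 degrees, less where a joint would pass 70% of its speed; a pose out of reach is approached as far as the arm can. A call is refused whole if a number of a shift passes 6.25 or a number of a turn 0.188, either way. A call with a gripper value outside its range is refused whole. "grip" is the finger opening in cm, from 0 to 8.81, set as the call begins (left out, the last holds). The fingers move at their own pace and stop on an object; "newtons" is the grip in N (left out, the last holds). Time passes only in rows, so rows that do not move let the fingers close. It gives the time, the measured TCP pose, the force and the opening at its end, in the units of the state.
- manip.observe(): the state, without advancing time (a new reading comes with each control period).
- manip.read_camera(name): name is "side" or "top" or "wrist"; returns the picture (420x560x3 uint8, blue, green, red); there is no depth.
- manip.camera_params(name): a dict with "fov_y" (degrees; the focal length in pixels is half the picture's height over the tangent of half this angle, whatever the lens; pixels are square), "cx", "cy" (the principal point, pixels), "distortion" ([k1, k2, p1, p2, k3] as OpenCV has them; the pictures are not rectified), "R" (3x3) and "t" (3): a world point X has camera coordinates R X + t. Camera axes: x right, y down, z forward; pixel columns grow to the right and rows downward; lengths in m; the calibration is good to about 2 mm. A picture is of the moment at which its call begins: read the wrist's pose just before it. camera_params takes no time and is no camera call; for the wrist camera it gives the pose at the moment of the call.
- manip.sign_off(): hands the job in, once; it reports no verdict.
The state is a dict: "time": time; "joints": joint angles; "qvel": joint speeds; "joint_efforts": joint torques, N m; "tcp_pos": TCP position; "tcp_rot": TCP orientation; "contact_force": force on the tool from outside, world axes, zero at the start; "ft_torque": the same for the moment, N m; "finger_gap": opening from 0.0 (shut) to 1.0 (fully open).
Only numpy, scipy, OpenCV 4.12 (cv2) and the standard library are available. Lean on these libraries where they do the work, as an engineer would, in place of code of your own. Each camera call takes 0.05 s, during which the arm holds its last target.

### The job

One of the three open cartons on the kitting rack has run empty: push it gently with the fingers, without lifting or tipping it, along its lane until it is fully home against the stop at the far end. Then call for a refill: point down at the touchless call sensor at the front end of that same lane, holding the fingertips a few centimetres above its black window for two seconds without touching it. Leave the other cartons, the tape roll and the pen cup where they are, and do not bring the fingers over or onto the other two sensors.

Things in the scene. Friction and masses are not known exactly. Their poses are not given: they have to be found in the camera images.
- rack: Low fixed rack, 590 mm wide: front rail with three call sensors, then a grey base plate (6 mm) with three lanes parted by white wire guides 56 mm high. Origin: bench-top height, straight below the middle sensor's window; x along the lanes away from the robot, y left, z up. Lane centres at y = +190, 0, -190 mm; guides from x = 101 mm to the stop, a white lip 40 mm high with its near face at x = 405 mm.
- carton_empty: The empty open carton, 220 mm along the lane by 170 wide by 90 high, 0.1 to 0.2 kg, loose in one lane, 6 mm of play each side. Origin: centre of its underside; x along the lane away from the robot. Its near wall starts 100 to 125 mm beyond its sensor's window. Against the stop, its origin is at x = 295 mm of the rack; within 10 mm counts as home. It slides easily (under 3 N); over 35 N crushes it.
- carton_blue: Open carton, same make and size as the empty one (220 x 170 x 90 mm), nearly full of A5 booklets with blue covers, in another lane; 1.5 to 2.5 kg. Origin: centre of its underside. To be left where it is.
- carton_yellow: Open carton, same make and size as the empty one (220 x 170 x 90 mm), half full of A5 booklets with yellow covers, in another lane; 1.5 to 2.5 kg. Origin: centre of its underside. To be left where it is.
- sensor_left: Touchless call sensor at the robot-side end of the left (+y) lane: flat grey box (60 mm along the lane, 84 mm wide) with a round black window, 35 mm across, in a green ring on top. Origin: centre of the window's upper face, 52 mm above the bench, z up. It sees fingertips 10 to 70 mm above it when the middle between them is within 25 mm of its centre sideways. Not a push button: never touched.
- sensor_mid: Touchless call sensor at the robot-side end of the middle lane: flat grey box (60 mm along the lane, 84 mm wide) with a round black window, 35 mm across, in a green ring on top. Origin: centre of the window's upper face, 52 mm above the bench, z up. It sees fingertips 10 to 70 mm above it when the middle between them is within 25 mm of its centre sideways. Not a push button: never touched.
- sensor_right: Touchless call sensor at the robot-side end of the right (-y) lane: flat grey box (60 mm along the lane, 84 mm wide) with a round black window, 35 mm across, in a green ring on top. Origin: centre of the window's upper face, 52 mm above the bench, z up. It sees fingertips 10 to 70 mm above it when the middle between them is within 25 mm of its centre sideways. Not a push button: never touched.
- tape_roll: Roll of brown packing tape lying flat on the bench, 104 mm across, 48 mm high. Origin: centre of its underside. To be left alone.
- pen_cup: Black cup, 76 mm across and 95 mm high, with coloured pens that reach up to 160 mm. Origin: centre of its underside. To be left alone.

How it is judged:
On the way, in this order (a step that is already met when the one before it is completed fails the run):
1. the empty carton is pushed home against the far stop of its lane (x of carton_empty in the frame of rack between 0.285 and 0.3 m), for 0.2 s.
2. the fingertips are held over the call sensor of that lane, without touching it, for the time of a call (((y of carton_empty in the frame of rack between 0.13 and 0.25 m and (horizontal distance between the grasp point and sensor_left below 0.025 m and z of the grasp point in the frame of sensor_left between 0 and 0.095 m)) or (y of carton_empty in the frame of rack between -0.06 and 0.06 m and (horizontal distance between the grasp point and sensor_mid below 0.025 m and z of the grasp point in the frame of sensor_mid between 0 and 0.095 m)) or (y of carton_empty in the frame of rack between -0.25 and -0.13 m and (horizontal distance between the grasp point and sensor_right below 0.025 m and z of the grasp point in the frame of sensor_right between 0 and 0.095 m)))), for 1.5 s.
At the end, for the whole second after the job is handed in: The empty carton stands flat in its lane, at rest, within 10 mm of the far stop, after which the fingertips stood over that lane's sensor (within 25 mm sideways, up to 75 mm above, not touching) for 1.5 s; other cartons moved under 15 mm, tape roll and pen cup under 20 mm (all of step 1 and (y of carton_empty in the frame of rack between 0.13 and 0.25 m or y of carton_empty in the frame of rack between -0.06 and 0.06 m or y of carton_empty in the frame of rack between -0.25 and -0.13 m) and linear speed of carton_empty below 0.01 m/s and angle between carton_empty's own z axis and vertical below 0.05 rad and z of carton_empty in the frame of rack below 0.012 m and distance of each of carton_blue, carton_yellow from where it was at the start of the episode below 0.015 m and distance of each of tape_roll, pen_cup from where it was at the start of the episode below 0.02 m).
It fails at once if the empty carton is lifted or tipped (z of carton_empty in the frame of rack above 0.02 m or angle between carton_empty's own z axis and vertical above 0.12 rad).
It fails at once if the empty carton is crushed (over 35 N) or shoved away (over 0.5 m/s) (contact force between any of the fingers, the arm and carton_empty above 35 N or linear speed of carton_empty above 0.5 m/s).
It fails at once if a call sensor is touched (contact force between any of the fingers, the arm and sensor_left above 0.5 N or contact force between any of the fingers, the arm and sensor_mid above 0.5 N or contact force between any of the fingers, the arm and sensor_right above 0.5 N).
It fails at once if the fingertips come over the sensor of another lane (within 25 mm sideways, at most about 75 mm up) ((not (y of carton_empty in the frame of rack between 0.13 and 0.25 m) and (horizontal distance between the grasp point and sensor_left below 0.025 m and z of the grasp point in the frame of sensor_left between 0 and 0.095 m)) or (not (y of carton_empty in the frame of rack between -0.06 and 0.06 m) and (horizontal distance between the grasp point and sensor_mid below 0.025 m and z of the grasp point in the frame of sensor_mid between 0 and 0.095 m)) or (not (y of carton_empty in the frame of rack between -0.25 and -0.13 m) and (horizontal distance between the grasp point and sensor_right below 0.025 m and z of the grasp point in the frame of sensor_right between 0 and 0.095 m))).
It fails at once if another carton, the tape roll or the pen cup is disturbed (distance of any of carton_blue, carton_yellow from where it was at the start of the episode above 0.015 m or distance of any of tape_roll, pen_cup from where it was at the start of the episode above 0.02 m).
It also fails if it takes over 40 s, if anything falls off the work surface, if the arm or the gripper's body presses on something with over 40 N, if the wrist force passes 120 N, or if a joint passes its speed limit or range.

## Working session

There is one attempt and no reset: what is moved stays moved. The work goes in short steps, Python scripts to look and compute and a tool call to move; the robot and the scene stay as the last step left them, time stands still between calls to the robot, and variables do not carry over. Pictures are saved under pics/ and viewed, and the job is handed in when it is done.

Besides the shell and the picture viewer there is one more tool, called after "Request:" by a JSON object that holds its "op" and its "data", one argument or row to a line. carry_out: Moves the arm, as the interface text tells. Its arguments: {"type":"object","properties":{"rows":{"type":"array"},"grip":{"type":"number"},"newtons":{"type":"number"}},"required":["rows"]}

```bash
mkdir -p pics; python3 - <<'E'
from bench import manip
import cv2
s=manip.observe(); print({k:s[k] for k in('time','joints','tcp_pos','tcp_rot','contact_force','finger_gap')})
for n in('side','top'):
    cv2.imwrite(f'pics/{n}0.png',manip.read_camera(n)); p=manip.camera_params(n); print(n,p)
E
```

```text
{'time': 0.0, 'joints': array([ 1.03682078,  0.53717161, -0.0044043 ,  1.53887449,  0.00261494,
        1.06728801, -0.07119976]), 'tcp_pos': array([ 0.29278746, -0.57966943,  0.25683532]), 'tcp_rot': array([-3.13986372e+00,  1.57899528e-04,  4.67825583e-01]), 'contact_force': array([-0.35441944, -0.35513851,  0.32960258]), 'finger_gap': 1.0020620465592938}
side {'fov_y': 46.877630972570856, 'cx': 280.0274632716514, 'cy': 211.94724238690952, 'distortion': array([0.00163967, 0.        , 0.        , 0.        , 0.        ]), 'R': array([[-0.90650823, -0.42216673, -0.0042512 ],
       [-0.31008551,  0.67260499, -0.67189992],
       [ 0.28651317, -0.60776458, -0.74062974]]), 't': array([0.53077096, 0.20863357, 1.27336098])}
top {'fov_y': 51.27004523907309, 'cx': 277.57472150628575, 'cy': 203.1260844628129, 'distortion': array([-0.03020719,  0.        ,  0.        ,  0.        ,  0.        ]), 'R': array([[ 3.48449845e-03, -9.99993790e-01, -5.28186858e-04],
       [-9.89790027e-01, -3.37367971e-03, -1.42493231e-01],
       [ 1.42490564e-01,  1.01931153e-03, -9.89795636e-01]]), 't': array([0.01744207, 0.58264169, 1.42732702])}
```

View pics/side0.png

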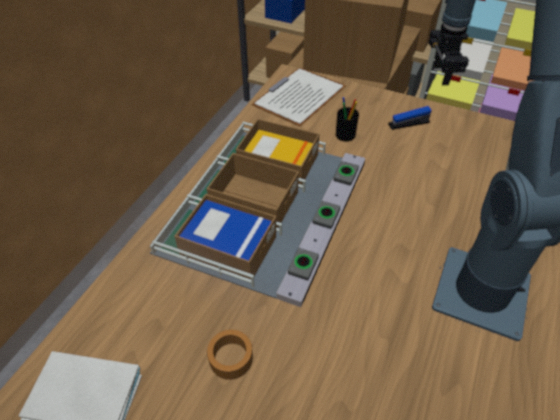

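View pics/top0.png

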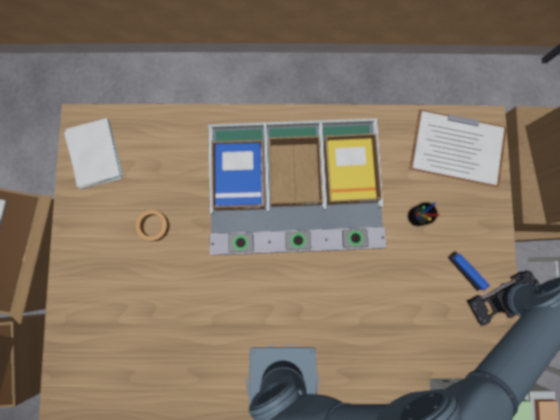

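The middle lane holds the empty carton: top view around (295,170), side view around (253,187). Its sensor is at about (298,240) in the top view and (326,213) in the side view. The pen cup is at (423,214) and the tape roll at (152,226) in the top view. Next I'll triangulate the rings and the carton rim.

```bash
cat > h.py <<'E'
from bench import manip
import cv2,numpy as np
def K(p,h=420):
    f=h/2/np.tan(np.radians(p['fov_y']/2)); return np.array([[f,0,p['cx']],[0,f,p['cy']],[0,0,1]])
def und(n,uv,p=None):
    p=p or manip.camera_params(n)
    return cv2.undistortPoints(np.array(uv,float).reshape(-1,1,2),K(p),p['distortion']).reshape(-1,2),p
def plane(n,uv,z,p=None):
    x,p=und(n,uv,p); R,t=p['R'],p['t']; o=-R.T@t
    d=np.c_[x,np.ones(len(x))]@R
    return o+d*((z-o[2])/d[:,2])[:,None]
def tri(n1,a,n2,b):
    x,p=und(n1,a);y,q=und(n2,b)
    X=cv2.triangulatePoints(np.c_[p['R'],p['t']],np.c_[q['R'],q['t']],x.T,y.T); return (X[:3]/X[3]).T
def proj(n,X,p=None):
    p=p or manip.camera_params(n)
    return cv2.projectPoints(np.array(X,float),cv2.Rodrigues(p['R'])[0],p['t'],K(p),p['distortion'])[0].reshape(-1,2)
def rings(im,amin=25):
    h=cv2.cvtColor(im,cv2.COLOR_BGR2HSV)
    m=cv2.inRange(h,(50,110,50),(80,255,255))
    c,_=cv2.findContours(m,cv2.RETR_EXTERNAL,cv2.CHAIN_APPROX_NONE)
    return [(cv2.fitEllipse(k)[0],cv2.contourArea(k)) for k in c if len(k)>=8 and cv2.contourArea(k)>amin]
E
python3 - <<'E'
from h import *
T=cv2.imread('pics/top0.png');S=cv2.imread('pics/side0.png')
a=rings(T);b=rings(S);print(a,b)
a=sorted([k[0] for k in a if k[0][1]>220]);b=sorted([k[0] for k in b],key=lambda k:-k[1])
if len(a)==3==len(b):
    print(tri('top',a,'side',b)); 
print(plane('top',a,.052));print(plane('side',b,.052))
cv2.imwrite('pics/tc.png',cv2.resize(T[105:265,195:445],None,fx=3.2,fy=3.2,interpolation=2))
cv2.imwrite('pics/sc.png',cv2.resize(S[110:310,150:380],None,fx=3,fy=3,interpolation=2))
E
```

```text
[((355.3510437011719, 237.71202087402344), 94.5)] [((302.9612121582031, 261.1907043457031), 180.0), ((326.3274230957031, 211.90843200683594), 136.5), ((346.12237548828125, 170.38217163085938), 101.5)]
[[ 0.46669389 -0.23755718  0.052     ]]
[[ 0.45188969  0.14314905  0.052     ]
 [ 0.45981543 -0.04642313  0.052     ]
 [ 0.46742423 -0.23563948  0.052     ]]
```

View pics/tc.png

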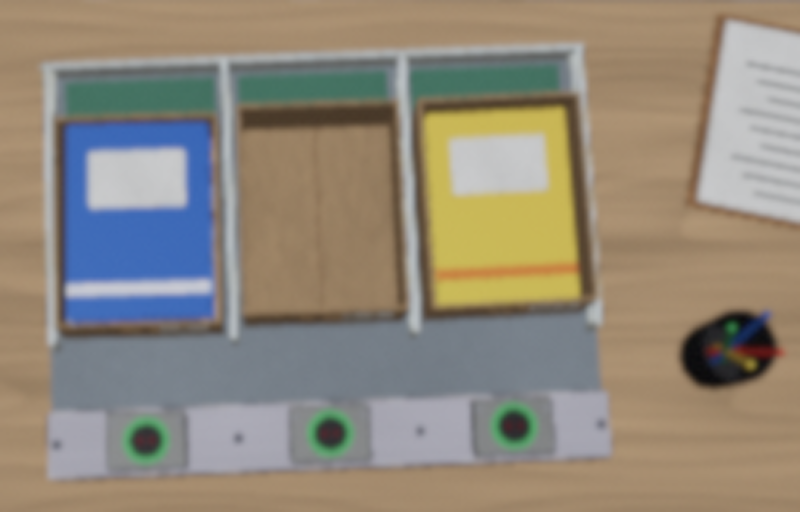

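View pics/sc.png

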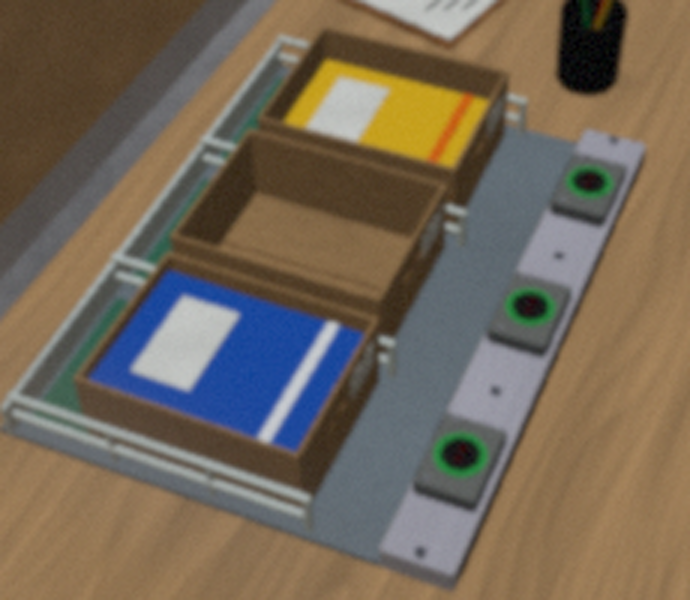

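The top crop shows the sensors at (146,440), (330,434) and (514,426). The empty carton's near rim runs from (243,320) to (402,318). In the side crop that rim runs from (383,305) to (445,187).

```bash
python3 - <<'E'
from h import *
tc=lambda l:np.array(l)/3.2+[195,105]
sc=lambda l:np.array(l)/3+[150,110]
S=cv2.imread('pics/side0.png')
T=cv2.imread('pics/top0.png')
b=sorted([k[0] for k in rings(S)],key=lambda k:-k[1])
# refine ring centres in top by looser green mask around seeds
h=cv2.cvtColor(T,cv2.COLOR_BGR2HSV);m=cv2.inRange(h,(45,70,40),(85,255,255))
a=[]
for u,v in tc([(146,440),(330,434),(514,426)]):
    mm=np.zeros_like(m);u0,v0=int(u),int(v);mm[v0-13:v0+14,u0-14:u0+15]=m[v0-13:v0+14,u0-14:u0+15]
    pts=cv2.findNonZero(mm); a.append(cv2.minEnclosingCircle(cv2.convexHull(pts))[0])
print(a)
X=tri('top',a,'side',b);print(X)
Y=tri('top',tc([(243,320),(402,318)]),'side',sc([(383,305),(445,187)]));print('rim',Y)
P=plane('top',a,.052);Q=plane('side',b,.052);print(P,Q)
M=(P+Q)/2; yv=M[0]-M[2];yaw=np.arctan2(-yv[0],yv[1]);o=M.mean(0);print('yaw',yaw,'o',o,np.linalg.norm(yv))
R=np.array([[np.cos(yaw),-np.sin(yaw)],[np.sin(yaw),np.cos(yaw)]])
W=lambda p:o[:2]+R@np.array(p)
print('rim in rack',(Y[:,:2]-o[:2])@R)
E=plane('top',tc([(243,320),(402,318),(240,110),(396,103)]),.096);print('rim top plane',(E[:,:2]-o[:2])@R)
for p in[(0,0),(.07,0),(.115,0),(.185,0),(.295,0)]:print(p,W(p),np.hypot(*W(p)))
print('cup',plane('top',tc([(728,352)]),.09),'tape',plane('top',[(152,226)],.048))
E
```

```text
[(240.1875, 242.125), (297.5, 240.0), (355.31817626953125, 237.68182373046875)]
[[ 0.45157087  0.14233562  0.05100621]
 [ 0.45919347 -0.04647236  0.05208559]
 [ 0.4674184  -0.23766181  0.05018289]]
rim [[ 0.57119847  0.04141723  0.08903552]
 [ 0.57508623 -0.11803123  0.10043477]]
[[ 0.45094687  0.14209002  0.052     ]
 [ 0.45860514 -0.04662364  0.052     ]
 [ 0.46679317 -0.23745064  0.052     ]] [[ 0.45188969  0.14314905  0.052     ]
 [ 0.45981543 -0.04642313  0.052     ]
 [ 0.46742423 -0.23563948  0.052     ]]
yaw 0.041357970150671386 o [ 0.45924576 -0.0468163   0.052     ] 0.37948909878686876
rim in rack [[ 0.1155051   0.08352926]
 [ 0.11279695 -0.07594359]]
rim top plane [[ 0.11286135  0.08303003]
 [ 0.10880672 -0.07746752]
 [ 0.33170228  0.07832416]
 [ 0.33309951 -0.0830049 ]]
(0, 0) [ 0.45924576 -0.0468163 ] 0.46162585615096513
(0.07, 0) [ 0.5291859  -0.04392207] 0.5310055207752982
(0.115, 0) [ 0.57414742 -0.04206149] 0.575686048588641
(0.185, 0) [ 0.64408756 -0.03916726] 0.6452773501110489
(0.295, 0) [ 0.7539935  -0.03461918] 0.7547878379535758
cup [[ 0.53832538 -0.45074677  0.09      ]] tape [[0.50337661 0.43690223 0.048     ]]
```

Measurements agree with the text: window heights of 50–52 mm and a ring spacing of 380 mm. The near rim measures about 95 mm high and stands about 111 mm beyond the window. The lane yaw is 0.041, so the push is about 73 mm. I'll travel at height first, then align.

Request:
{"op": "carry_out", "data": {
  "rows": [
    {"xyz": [2.5,-2,0],"dr": [0,0,0]},
    {"xyz": [4.7,-3.9,0],"dr": [0,0,0]},
    {"xyz": [4.7,-3.9,0],"dr": [0,0,0]},
    {"xyz": [4.7,-3.9,0],"dr": [0,0,0]},
    {"xyz": [4.7,-3.9,0],"dr": [0,0,0]},
    {"xyz": [4.7,-3.9,0],"dr": [0,0,0]},
    {"xyz": [4.7,-3.9,0],"dr": [0,0,0]},
    {"xyz": [4.7,-3.9,0],"dr": [0,0,0]},
    {"xyz": [4.7,-3.9,0],"dr": [0,0,0]},
    {"xyz": [4.7,-3.9,0],"dr": [0,0,0]}
  ]
}}

```text
time: 1.35
tcp_pos: [0.526, -0.0453, 0.2576]
tcp_rot: [3.142, 0.0, 0.468]
contact_force: [0.9, -0.8, 1.7]
finger_gap: 1.005
```

Request:
{"op": "carry_out", "data": {
  "rows": [
    {"xyz": [0,0,0],"dr": [0,0,0.143]},
    {"xyz": [0,0,0],"dr": [0,0,0.143]},
    {"xyz": [0,0,0],"dr": [0,0,0.141]},
    {"xyz": [0,0,0],"dr": [0,0,0]},
    {"xyz": [0,0,0],"dr": [0,0,0]}
  ]
}}

```text
time: 1.98
tcp_pos: [0.5255, -0.047, 0.2576]
tcp_rot: [3.142, 0.0, 0.044]
contact_force: [-0.5, -0.2, 0.1]
finger_gap: 0.999
```

```bash
cat >> h.py <<'E'
o=np.array([0.45925,-0.0468]);yaw=0.0414
R2=np.array([[np.cos(yaw),-np.sin(yaw)],[np.sin(yaw),np.cos(yaw)]])
def rack(p): return (np.atleast_2d(p)[:,:2]-o)@R2
def st():
    s=manip.observe(); print('t',round(s['time'],2),'tcp',s['tcp_pos'].round(4),'rot',s['tcp_rot'].round(4),'F',s['contact_force'].round(2),'rack',rack(s['tcp_pos']).round(4),s['finger_gap'])
    return s
E
python3 - <<'E'
from h import *
st();p=manip.camera_params('wrist');print(p);im=manip.read_camera('wrist');cv2.imwrite('pics/w1.png',im)
print(rings(im))
E
```

```text
t 1.98 tcp [ 0.5255 -0.047   0.2576] rot [3.1416e+00 3.0000e-04 4.3600e-02] F [-0.53 -0.23  0.06] rack [[ 0.0662 -0.0029]] 0.9994775483870131
{'fov_y': 68.98563665748758, 'cx': 278.48071799631396, 'cy': 210.69027683121675, 'distortion': array([-0.0221381,  0.       ,  0.       ,  0.       ,  0.       ]), 'R': array([[ 4.20590857e-02, -9.99115115e-01,  1.41103792e-04],
       [-9.52389009e-01, -4.00494024e-02,  3.02243644e-01],
       [-3.01970542e-01, -1.28464770e-02, -9.53230696e-01]]), 't': array([-0.06950712,  0.45713427,  0.5487776 ])}
[((437.5660095214844, 241.69515991210938), 1057.5), ((278.1048583984375, 241.85281372070312), 1078.5), ((118.69583892822266, 241.61009216308594), 1060.5)]
```

View pics/w1.png

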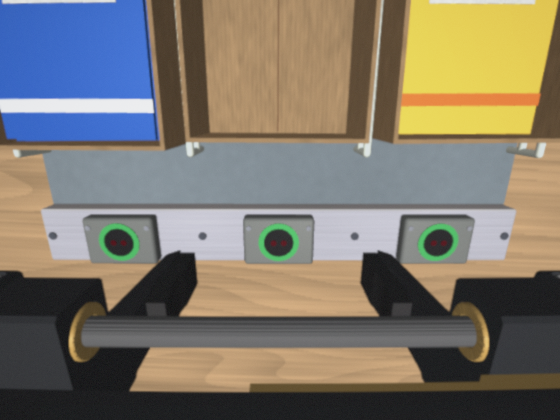

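The wrist view shows the three rings at (119,242), (278,242) and (438,242). The empty carton's near rim is at about row 141, between columns 188 and 370, and both fingers are in view. I'll refine the rack pose from this.

```bash
python3 - <<'E'
from h import *
W=plane('wrist',[(118.7,241.6),(278.1,241.85),(437.6,241.7)],.052);print(W)
v=W[0]-W[2];print('yaw',np.arctan2(-v[0],v[1]),np.linalg.norm(v),W.mean(0))
print('rim',rack(plane('wrist',[(188,141),(368,139)],.096)))
E
```

```text
[[ 0.45219701  0.13955972  0.052     ]
 [ 0.45997242 -0.04973996  0.052     ]
 [ 0.46777916 -0.23918509  0.052     ]]
yaw 0.041118353036414056 0.3790652174978611 [ 0.45998286 -0.04978844  0.052     ]
rim [[ 0.12098422  0.08054337]
 [ 0.12281242 -0.08629879]]
```

Request:
{"op": "carry_out", "data": {
  "rows": [
    {"xyz": [0,0,3],"dr": [0,0,0]},
    {"xyz": [0,0,5],"dr": [0,0,0]},
    {"xyz": [0,0,5],"dr": [0,0,0]},
    {"xyz": [0,0,4],"dr": [0,0,0]},
    {"xyz": [0,0,2],"dr": [0,0,0]},
    {"xyz": [0,0,0.7],"dr": [0,0,0]},
    {"xyz": [0,0,0],"dr": [0,0,0]},
    {"xyz": [0,0,0],"dr": [0,0,0]}
  ]
}}

```text
time: 3.02
tcp_pos: [0.5264, -0.0471, 0.0617]
tcp_rot: [3.141, -0.002, 0.041]
contact_force: [-0.5, -0.6, 0.3]
finger_gap: 1.0
```

```bash
python3 - <<'E'
from h import *
st();cv2.imwrite('pics/w2.png',manip.read_camera('wrist'));cv2.imwrite('pics/s2.png',cv2.resize(manip.read_camera('side')[90:310,150:400],None,fx=2.5,fy=2.5))
E
```

```text
t 3.02 tcp [ 0.5264 -0.0471  0.0617] rot [ 3.1415e+00 -1.8000e-03  4.1000e-02] F [-0.54 -0.56  0.3 ] rack [[ 0.0671 -0.0031]] 1.0002765370479905
```

View pics/w2.png

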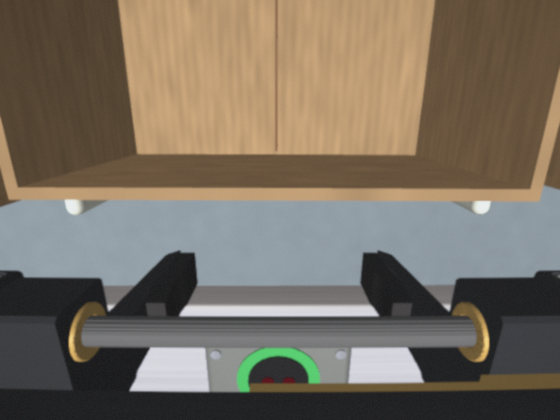

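View pics/s2.png

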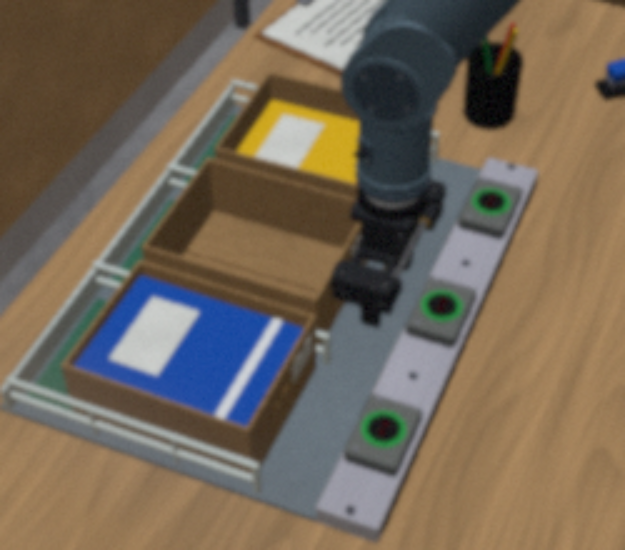

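The rim is now at row ~198, ahead of the fingertips at row ~255, and it is centred between them. The guide ends show at (75,205) and (481,205). I'll compute the gap and creep forward.

```bash
python3 - <<'E'
from h import *
st();print('rim',rack(plane('wrist',[(15,197),(540,197)],.096)))
E
```

```text
t 3.12 tcp [ 0.5263 -0.0471  0.0616] rot [ 3.1414e+00 -1.7000e-03  4.0900e-02] F [-0.19  0.31  0.41] rack [[ 0.067  -0.0031]] 1.0011722516125923
rim [[ 0.12075297  0.08089437]
 [ 0.12040179 -0.08743312]]
```

Request:
{"op": "carry_out", "data": {
  "rows": [
    {"xyz": [0.7,0,0],"dr": [0,0,0]},
    {"xyz": [0.8,0,0],"dr": [0,0,0]},
    {"xyz": [0.5,0,0],"dr": [0,0,0]},
    {"xyz": [0.3,0,0],"dr": [0,0,0]},
    {"xyz": [0.2,0,0],"dr": [0,0,0]},
    {"xyz": [0,0,0],"dr": [0,0,0]}
  ]
}}

```text
time: 3.88
tcp_pos: [0.5506, -0.0459, 0.0606]
tcp_rot: [-3.142, 0.0, 0.041]
contact_force: [0.1, -0.2, -1.2]
finger_gap: 1.004
```

```bash
python3 - <<'E'
from h import *
st();cv2.imwrite('pics/w3.png',manip.read_camera('wrist'))
E
```

```text
t 3.88 tcp [ 0.5506 -0.0459  0.0606] rot [-3.1416e+00  2.0000e-04  4.0900e-02] F [ 0.12 -0.16 -1.23] rack [[ 0.0913 -0.0029]] 1.003539916227885
```

View pics/w3.png

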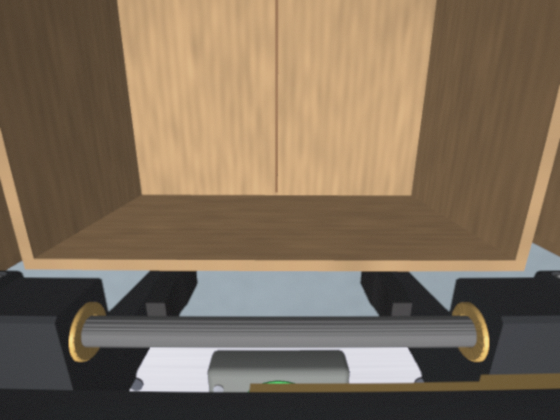

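The rim is still ahead (row ~268) and there's no contact yet, so I'll keep creeping.

Request:
{"op": "carry_out", "data": {
  "rows": [
    {"xyz": [0.4,0,0],"dr": [0,0,0]},
    {"xyz": [0.5,0,0],"dr": [0,0,0]},
    {"xyz": [0.5,0,0],"dr": [0,0,0]},
    {"xyz": [0.4,0,0],"dr": [0,0,0]},
    {"xyz": [0.4,0,0],"dr": [0,0,0]},
    {"xyz": [0.4,0,0],"dr": [0,0,0]},
    {"xyz": [0.4,0,0],"dr": [0,0,0]},
    {"xyz": [0,0,0],"dr": [0,0,0]}
  ]
}}

```text
time: 4.92
tcp_pos: [0.5814, -0.0446, 0.0608]
tcp_rot: [-3.141, -0.001, 0.041]
contact_force: [0.3, -0.2, 0.4]
finger_gap: 1.0
```

```bash
python3 - <<'E'
from h import *
st();cv2.imwrite('pics/w4.png',manip.read_camera('wrist'));cv2.imwrite('pics/s4.png',cv2.resize(manip.read_camera('side')[90:310,150:400],None,fx=2.5,fy=2.5))
E
```

```text
t 4.92 tcp [ 0.5814 -0.0446  0.0608] rot [-3.1415e+00 -1.1000e-03  4.0900e-02] F [ 0.34 -0.21  0.38] rack [[ 0.1221 -0.0029]] 0.9998979482097146
```

View pics/w4.png

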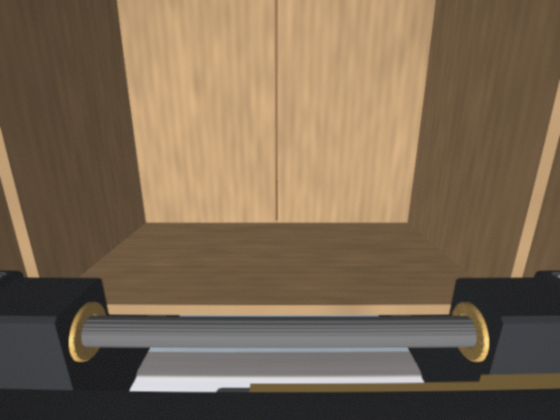

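View pics/s4.png

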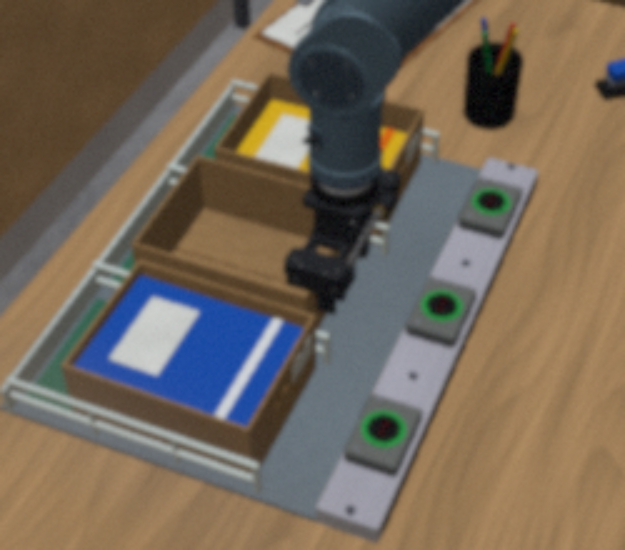

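The carton has begun to move: its far-left corner in the side crop went from (147,245) to (135,245). The fingers are still outside the near wall (rim at row ~310).

```bash
python3 - <<'E'
from h import *
s=st();print('rim',rack(plane('wrist',[(110,317),(280,316),(450,317)],.096)))
E
```

```text
t 5.03 tcp [ 0.581  -0.0447  0.0608] rot [-3.1415e+00 -9.0000e-04  4.0900e-02] F [-0.12 -0.2  -0.19] rack [[ 0.1218 -0.0029]] 0.9992334335136724
rim [[ 0.13105231  0.05721431]
 [ 0.13165916 -0.00391419]
 [ 0.13078682 -0.0650762 ]]
```

Request:
{"op": "carry_out", "data": {
  "rows": [
    {"xyz": [0.3,0,0],"dr": [0,0,0]},
    {"xyz": [0.5,0,0],"dr": [0,0,0]},
    {"xyz": [0.6,0,0],"dr": [0,0,0]},
    {"xyz": [0.6,0,0],"dr": [0,0,0]},
    {"xyz": [0.6,0,0],"dr": [0,0,0]},
    {"xyz": [0.4,0,0],"dr": [0,0,0]},
    {"xyz": [0.3,0,0],"dr": [0,0,0]},
    {"xyz": [0.2,0,0],"dr": [0,0,0]},
    {"xyz": [0,0,0],"dr": [0,0,0]}
  ]
}}

```text
time: 6.15
tcp_pos: [0.6159, -0.0433, 0.0607]
tcp_rot: [-3.142, -0.001, 0.041]
contact_force: [0.3, -0.1, 1.1]
finger_gap: 1.0
```

```bash
python3 - <<'E'
from h import *
st();cv2.imwrite('pics/w5.png',manip.read_camera('wrist'))
cv2.imwrite('pics/s5.png',cv2.resize(manip.read_camera('side')[90:310,150:400],None,fx=2.5,fy=2.5))
T=manip.read_camera('top');cv2.imwrite('pics/t5.png',cv2.resize(T[105:265,195:445],None,fx=3.2,fy=3.2,interpolation=2))
E
```

```text
t 6.15 tcp [ 0.6159 -0.0433  0.0607] rot [-3.1416e+00 -7.0000e-04  4.0800e-02] F [ 0.27 -0.09  1.07] rack [[ 0.1567 -0.003 ]] 1.0002412190213739
```

View pics/w5.png

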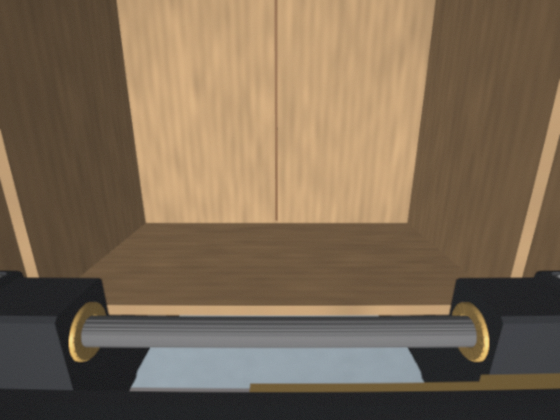

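View pics/s5.png

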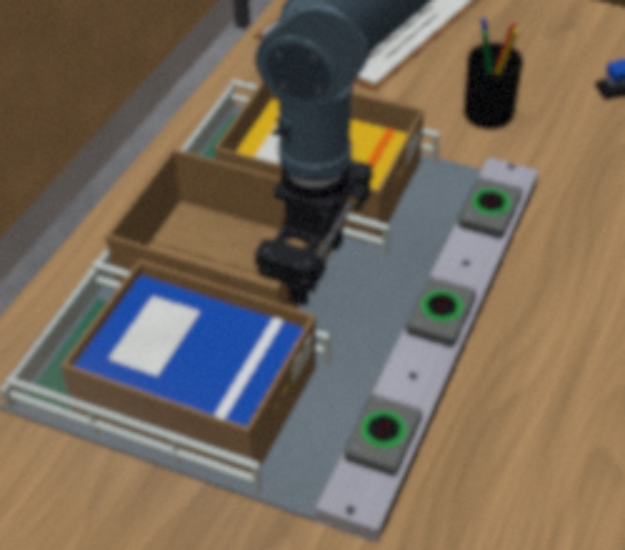

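View pics/t5.png

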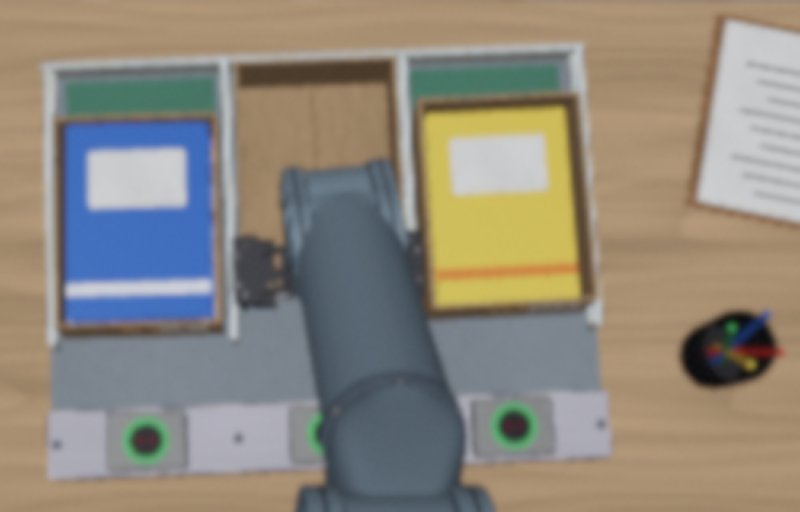

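The wrist view is unchanged relative to the carton, so it is moving with the fingers without tipping. The near wall is at about 0.166 and about 19 mm remain, so I'll creep.

Request:
{"op": "carry_out", "data": {
  "rows": [
    {"xyz": [0.3,0,0],"dr": [0,0,0]},
    {"xyz": [0.3,0,0],"dr": [0,0,0]},
    {"xyz": [0.3,0,0],"dr": [0,0,0]},
    {"xyz": [0.2,0,0],"dr": [0,0,0]},
    {"xyz": [0.2,0,0],"dr": [0,0,0]},
    {"xyz": [0.1,0,0],"dr": [0,0,0]},
    {"xyz": [0.1,0,0],"dr": [0,0,0]},
    {"xyz": [0,0,0],"dr": [0,0,0]}
  ]
}}

```text
time: 7.3
tcp_pos: [0.6308, -0.0427, 0.0607]
tcp_rot: [-3.142, -0.0, 0.041]
contact_force: [-2.6, 0.1, 1.2]
finger_gap: 1.003
```

Request:
{"op": "carry_out", "data": {
  "rows": [
    {"xyz": [0.1,0,0],"dr": [0,0,0]},
    {"xyz": [0,0,0],"dr": [0,0,0]}
  ]
}}

```text
time: 7.55
tcp_pos: [0.6318, -0.0426, 0.0607]
tcp_rot: [-3.142, -0.0, 0.041]
contact_force: [-1.3, -0.1, 1.5]
finger_gap: 0.999
```

```bash
python3 - <<'E'
from h import *
st();cv2.imwrite('pics/w6.png',manip.read_camera('wrist'))
s=manip.read_camera('side');cv2.imwrite('pics/side6.png',s);cv2.imwrite('pics/s6.png',cv2.resize(s[140:220,170:300],None,fx=6,fy=6,interpolation=2))
T=manip.read_camera('top');cv2.imwrite('pics/top6.png',T);cv2.imwrite('pics/t6.png',cv2.resize(T[110:190,250:350],None,fx=7,fy=7,interpolation=2))
st()
E
```

```text
t 7.55 tcp [ 0.6318 -0.0426  0.0607] rot [-3.1416e+00 -5.0000e-04  4.0800e-02] F [-1.33 -0.14  1.46] rack [[ 0.1726 -0.003 ]] 0.9994853738556221
t 7.7 tcp [ 0.6318 -0.0427  0.0607] rot [-3.1416e+00 -5.0000e-04  4.0800e-02] F [-0.71  0.36  0.27] rack [[ 0.1726 -0.003 ]] 1.0009871322060102
```

View pics/s6.png

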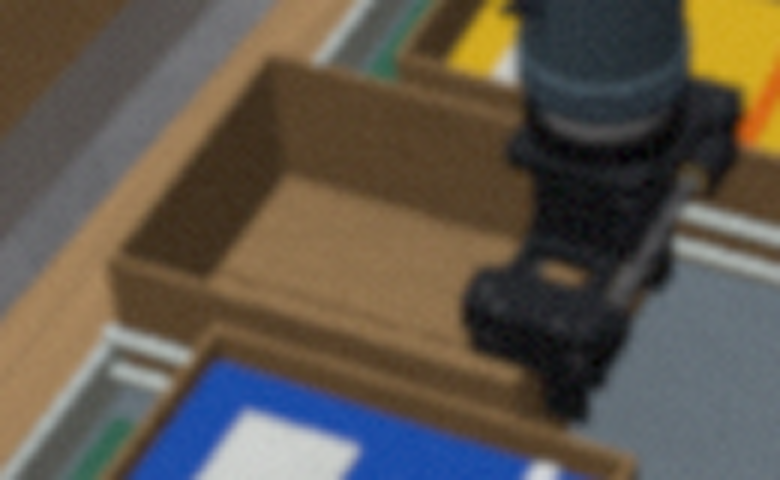

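View pics/t6.png

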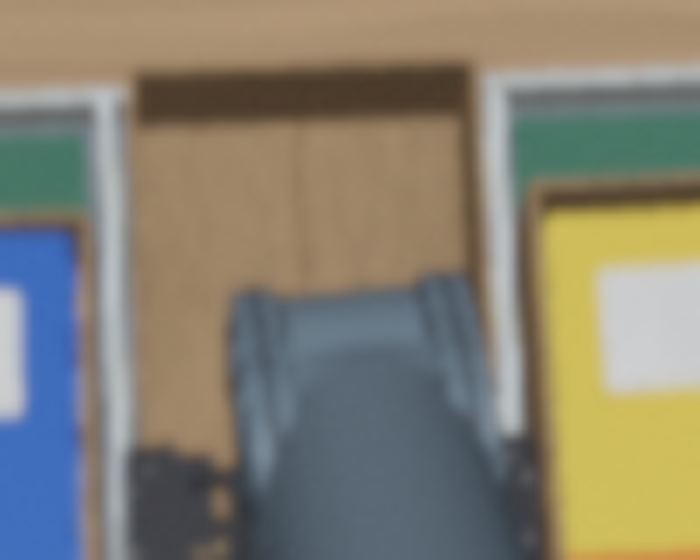

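View pics/w6.png

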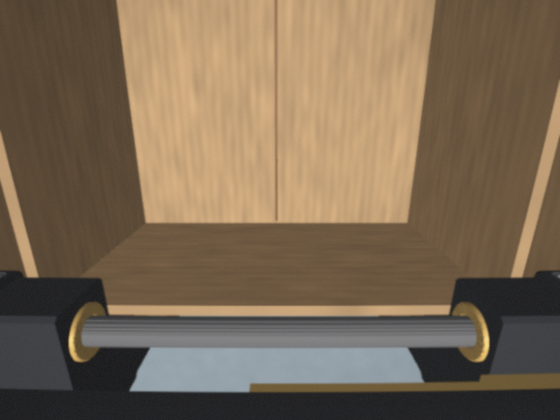

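Far rim corners: side crop (113,262) and (272,58), top crop (136,74) and (470,65). I'll triangulate them to check for home.

```bash
python3 - <<'E'
from h import *
t=np.array([(136,74),(470,65)])/7+[250,110];s=np.array([(113,262),(272,58)])/6+[170,140]
X=tri('top',t,'side',s);print(X,rack(X));print(rack(plane('top',t,.096)),rack(plane('side',s,.096)))
# stop lip upper near/far edges: predict in top
lip=np.array([[.405,.19],[.405,-.19],[.405,.095],[.405,-.095]])@R2.T+o
print((proj('top',np.c_[lip,[.046]*4])-[250,110])*7)
st()
E
```

```text
[[ 0.85687146  0.04825742  0.0866132 ]
 [ 0.85934234 -0.11121009  0.09275216]] [[ 0.40121501  0.07851914]
 [ 0.3970837  -0.08091399]]
[[ 0.39636109  0.07791368]
 [ 0.39483201 -0.08090817]] [[ 0.39694969  0.08648285]
 [ 0.39622687 -0.0776012 ]]
[[-90.55802629  99.05099601]
 [681.02964101  71.06206831]
 [102.57346275  91.84152111]
 [488.50652954  77.84219497]]
t 7.7 tcp [ 0.6318 -0.0427  0.0607] rot [-3.1416e+00 -5.0000e-04  4.0800e-02] F [-0.71  0.36  0.27] rack [[ 0.1726 -0.003 ]] 1.0009871322060102
```

The far wall is at 0.395–0.401 against the stop at 0.405, so the margin is thin. I'll nudge 1 mm at a time and watch the force for the stop.

Request:
{"op": "carry_out", "data": {
  "rows": [
    {"xyz": [0.1,0,0],"dr": [0,0,0]},
    {"xyz": [0.1,0,0],"dr": [0,0,0]},
    {"xyz": [0,0,0],"dr": [0,0,0]}
  ]
}}

```text
time: 8.07
tcp_pos: [0.6331, -0.0426, 0.0607]
tcp_rot: [3.142, 0.001, 0.041]
contact_force: [-4.5, 0.7, 3.0]
finger_gap: 1.002
```

Request:
{"op": "carry_out", "data": {
  "rows": [
    {"xyz": [0.1,0,0],"dr": [0,0,0]},
    {"xyz": [0,0,0],"dr": [0,0,0]}
  ]
}}

```text
time: 8.32
tcp_pos: [0.6331, -0.0426, 0.0607]
tcp_rot: [3.141, 0.003, 0.041]
contact_force: [-8.8, -0.7, 7.0]
finger_gap: 0.998
```

The TCP has stalled at 0.6331 and the force has risen to −9 N, so the carton is against the stop. I'll back off and check it.

Request:
{"op": "carry_out", "data": {
  "rows": [
    {"xyz": [-0.2,0,0],"dr": [0,0,0]},
    {"xyz": [-0.4,0,0],"dr": [0,0,0]},
    {"xyz": [-1,0,0],"dr": [0,0,0]},
    {"xyz": [-2,0,0],"dr": [0,0,0]},
    {"xyz": [-2,0,0],"dr": [0,0,0]},
    {"xyz": [-2,0,0],"dr": [0,0,0]},
    {"xyz": [-2,0,-1],"dr": [0,0,0]},
    {"xyz": [-1,0,-2],"dr": [0,0,0]},
    {"xyz": [0,0,-2],"dr": [0,0,0]},
    {"xyz": [0,0,0],"dr": [0,0,0]}
  ]
}}

```text
time: 9.57
tcp_pos: [0.5295, -0.047, 0.112]
tcp_rot: [3.141, -0.003, 0.041]
contact_force: [0.3, 0.3, -0.2]
finger_gap: 1.001
```

```bash
python3 - <<'E'
from h import *
st();w=manip.read_camera('wrist');cv2.imwrite('pics/w7.png',w);print(rings(w))
s=manip.read_camera('side');cv2.imwrite('pics/s7.png',cv2.resize(s[110:310,150:380],None,fx=3,fy=3,interpolation=2))
E
```

```text
t 9.57 tcp [ 0.5295 -0.047   0.112 ] rot [ 3.1413 -0.0033  0.0406] F [ 0.27  0.27 -0.2 ] rack [[ 0.0702 -0.0031]] 1.0014290671002166
[((277.8687744140625, 349.781982421875), 97.0), ((277.9521484375, 311.52313232421875), 470.0)]
```

View pics/w7.png

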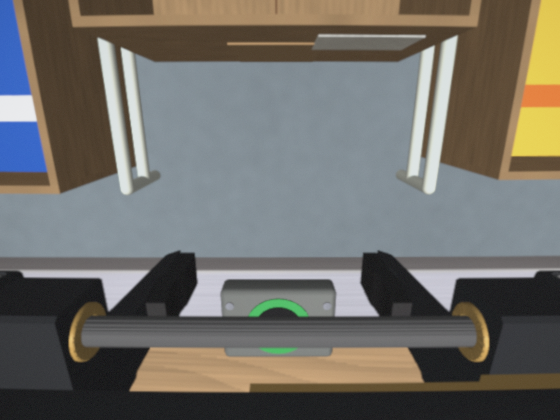

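View pics/s7.png

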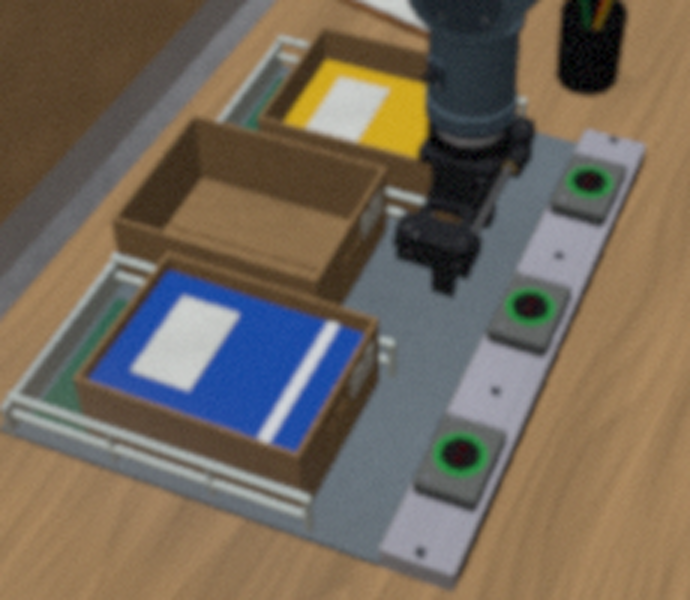

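The carton is square, flat and at the stop. Next I go back over the middle sensor with the tips about 40 mm up and the fingers shut to point.

Request:
{"op": "carry_out", "data": {
  "rows": [
    {"xyz": [-1,0,0],"dr": [0,0,0]},
    {"xyz": [-2,-0.1,0],"dr": [0,0,0]},
    {"xyz": [-2,-0.1,0],"dr": [0,0,0]},
    {"xyz": [-1.5,0,0],"dr": [0,0,0]},
    {"xyz": [-0.5,0,0],"dr": [0,0,0]},
    {"xyz": [0,0,0],"dr": [0,0,0]},
    {"xyz": [0,0,0],"dr": [0,0,0]}
  ],
  "grip": 0,
  "newtons": 5
}}

```text
time: 10.55
tcp_pos: [0.4594, -0.0477, 0.1108]
tcp_rot: [-3.142, -0.001, 0.041]
contact_force: [-0.2, 0.1, 1.2]
finger_gap: 0.232
```

```bash
python3 - <<'E'
from h import *
st();cv2.imwrite('pics/w8.png',manip.read_camera('wrist'))
s=manip.read_camera('side');cv2.imwrite('pics/s8.png',cv2.resize(s[110:310,150:380],None,fx=3,fy=3,interpolation=2))
E
```

```text
t 10.55 tcp [ 0.4594 -0.0477  0.1108] rot [-3.1416e+00 -9.0000e-04  4.0900e-02] F [-0.16  0.13  1.19] rack [[ 0.0001 -0.0009]] 0.2320665689807196
```

View pics/s8.png

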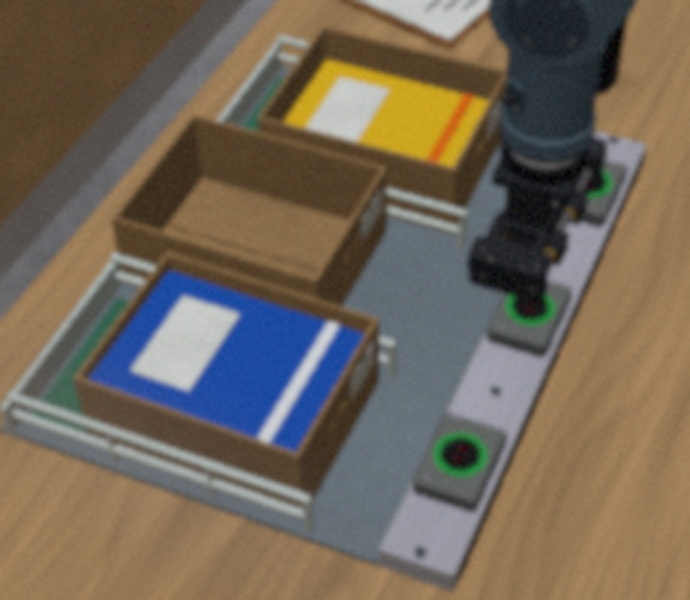

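View pics/w8.png

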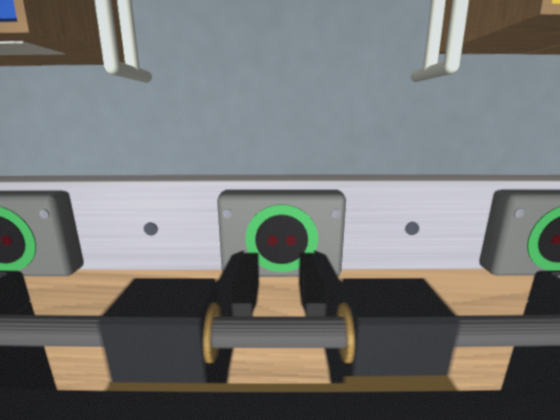

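The window at (282,240) in the wrist view is centred between the fingers, and the side view shows the tips above it. I'll hold for 2.5 s.

Request:
{"op": "carry_out", "data": {
  "rows": [
    {"xyz": [0,0,0],"dr": [0,0,0]},
    {"xyz": [0,0,0],"dr": [0,0,0]},
    {"xyz": [0,0,0],"dr": [0,0,0]},
    {"xyz": [0,0,0],"dr": [0,0,0]},
    {"xyz": [0,0,0],"dr": [0,0,0]},
    {"xyz": [0,0,0],"dr": [0,0,0]},
    {"xyz": [0,0,0],"dr": [0,0,0]},
    {"xyz": [0,0,0],"dr": [0,0,0]},
    {"xyz": [0,0,0],"dr": [0,0,0]},
    {"xyz": [0,0,0],"dr": [0,0,0]}
  ]
}}

```text
time: 11.9
tcp_pos: [0.4586, -0.0477, 0.1107]
tcp_rot: [3.142, 0.0, 0.041]
contact_force: [0.5, 0.8, -0.8]
finger_gap: 0.002
```

Request:
{"op": "carry_out", "data": {
  "rows": [
    {"xyz": [0,0,0],"dr": [0,0,0]},
    {"xyz": [0,0,0],"dr": [0,0,0]},
    {"xyz": [0,0,0],"dr": [0,0,0]},
    {"xyz": [0,0,0],"dr": [0,0,0]},
    {"xyz": [0,0,0],"dr": [0,0,0]},
    {"xyz": [0,0,0],"dr": [0,0,0]},
    {"xyz": [0,0,0],"dr": [0,0,0]},
    {"xyz": [0,0,0],"dr": [0,0,0]},
    {"xyz": [0,0,0],"dr": [0,0,0]},
    {"xyz": [0,0,0],"dr": [0,0,0]}
  ]
}}

```text
time: 13.15
tcp_pos: [0.4586, -0.0478, 0.1107]
tcp_rot: [3.142, 0.0, 0.041]
contact_force: [-0.9, 0.2, 0.7]
finger_gap: 0.002
```

```bash
python3 - <<'E'
from h import *
s=st();W=plane('wrist',[(282,239)],.052);print('window by wrist',W,'offset',W[0,:2]-s['tcp_pos'][:2])
E
```

```text
t 13.15 tcp [ 0.4586 -0.0478  0.1107] rot [3.1416 0.     0.0408] F [-0.86  0.15  0.72] rack [[-0.0007 -0.0009]] 0.001533586378683471
window by wrist [[ 0.4587466  -0.05049272  0.052     ]] offset [ 0.00012429 -0.00273072]
```

The grasp point was held within 3 mm of the window centre for 2.5 s. I'll rise clear, take a last look and hand in.

Request:
{"op": "carry_out", "data": {
  "rows": [
    {"xyz": [0,0,-2],"dr": [0,0,0]},
    {"xyz": [0,0,-4],"dr": [0,0,0]},
    {"xyz": [0,0,-4],"dr": [0,0,0]},
    {"xyz": [0,0,-2],"dr": [0,0,0]},
    {"xyz": [0,0,0],"dr": [0,0,0]},
    {"xyz": [0,0,0],"dr": [0,0,0]}
  ]
}}

```text
time: 13.9
tcp_pos: [0.458, -0.0477, 0.2298]
tcp_rot: [-3.142, 0.001, 0.041]
contact_force: [-0.5, -0.3, -0.1]
finger_gap: 0.005
```

```bash
python3 - <<'E'
from h import *
st();T=manip.read_camera('top');cv2.imwrite('pics/t9.png',T)
T0=cv2.imread('pics/top0.png');d=cv2.absdiff(T,T0).max(2)
for n,(a,b,c,e) in dict(blue=(140,210,212,263),yellow=(135,205,330,380),tape=(205,245,132,172),cup=(195,230,405,445)).items(): print(n,d[a:b,c:e].mean(), (d[a:b,c:e]>50).sum())
E
```

```text
t 13.9 tcp [ 0.458  -0.0477  0.2298] rot [-3.1415e+00  1.5000e-03  4.0900e-02] F [-0.51 -0.26 -0.13] rack [[-0.0013 -0.0009]] 0.0049479738645317965
blue 3.907843137254902 0
yellow 3.950857142857143 0
tape 3.918125 0
cup 3.322857142857143 0
```

View pics/t9.png

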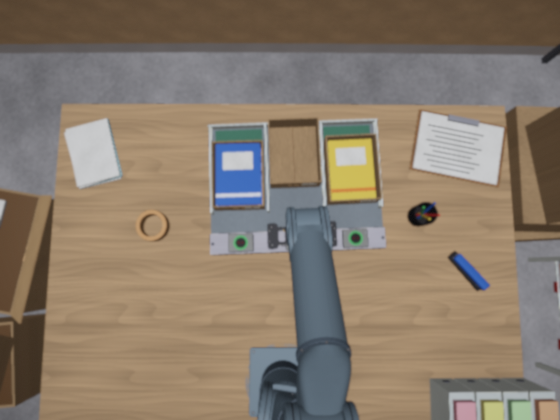

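The top view shows the middle carton at the far stop (far rim at row ~120). The other cartons, tape roll and pen cup are unchanged.

```bash
python3 -c "
from bench import manip
print(manip.sign_off())"
```

```text
the job is handed in; nothing more can be done
None
```

I pushed the empty carton in the middle lane home against its far stop. I then held the closed fingertips about 40 mm above the middle sensor for just over 2.5 s, rose clear and handed the job in at about 14 s; no verdict was reported.

**Carton:** the last 1 mm steps met the stop, with the arm stalling and a steady push of about 9 N. There was also a 7 N vertical reaction at that moment, so I backed off. Afterwards the carton looked flat and square in its lane.

**Sensor:** the grasp point stayed within about 3 mm of the window centre and never touched it.

**Other items:** comparing the top pictures from before and after showed no change at the blue carton, yellow carton, tape roll or pen cup.

**Disagreements:**
- **Near wall:** its first position came out as 111 mm from the fixed cameras and 121 mm from the wrist camera.
- **Sensor y:** the two differed by about 3 mm.
- **Far wall:** 2 mm before the stop, it read 0.395–0.401 m against the stop at 0.405 m. I did not re-measure it after contact, so I took home from the stall and the pictures.

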